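# Reset the tripped breaker under the sprung cover of a bench power pod

### The job

The breaker in the bench power pod has tripped: with a fingertip, press the lip of the clear cover above it in until it stops, just once, so that the push latch lets go, then take the finger away, let the cover spring up and see that it stays up by itself. Then push the breaker's toggle with a fingertip all the way up the slope to on, and leave the cover standing open for the plug that goes in next. Do not push the cover shut again, pick nothing up, and leave everything else on the bench where it stands.

Things in the scene. Friction and masses are not known exactly. Their poses are not given: they have to be found in the camera images.
- pod: Beige bench power pod screwed to the bench: a wedge 165 mm wide (y) and 107 mm high. Its working face rises at 20 degrees along +x from 55 mm high (x = -85 mm) to the ridge (x = +58 mm); the far slope has fixed sockets, not used here. Origin on the bench; the underside spans x = -92 to +122 mm. x is level and points from the face's low edge to the ridge, z up.
- face: The working face, fixed to the pod. Origin: its middle; x points up the slope, y across, z out of the face. Under the cover: a wall socket (y = -31 mm) and a two-pole breaker (y = +34 mm), in a fixed rim 10 mm high at x = -52 and +57, y = +-64 mm; latch housing 10 mm high at x = -50 to -37, y = +-26 mm. Nothing else stands out more than 5 mm but the toggle and two hinge posts (26 mm, x = 69 mm).
- cover_lip (a point): The place to press: middle of the top of the press lip, a white ridged tab 60 mm wide, 18 mm deep, 5 mm thick, at the middle of the cover's low front edge, part of the cover. Shut, it lies 26 mm off the sloping face, about 83 mm above the bench, tilted 20 degrees like the face. It moves with the cover; its z axis is the cover's outward normal.
- cover_hinge (a point): Middle of the cover's hinge line, along y at the ridge end of the face, 24 mm off the face, 134 mm from cover_lip. Opening, the lip sweeps up and over in an arc of 145 mm radius about it and pushes (1.5 N or less) on a finger left in its way. The cover is a clear pane in a white frame, 142 mm wide, 124 mm from hinge to front edge, then the lip.
- cover (a joint): Cover angle, rad: 0 shut and latched, negative pressed in, positive opening. Push-push latch: pressing the lip in (2 to 3 N, 9 mm of travel, stop at -0.064) frees the latch at about -0.055; once the finger leaves, a damped spring swings the cover up in about 2 s to its stop at 2.6, leaning back over the ridge, where it stays. Pushed back in, it latches again. It opens only after pressing.
- latch (a joint): Sideways position of the latch's hidden cam, m: 0 = shut and latched; about -0.007 when the lip has been pressed in to its stop and the latch is free; about +0.004 after the cover has sprung out; +0.002 to +0.01 while the cover is being pushed shut again.
- toggle_tip (a point): Middle of the free end of the breaker's toggle: a black paddle 28 mm wide (y), 7 mm thick, standing 17 mm out from its axis, which runs across the slope at x = 20, y = 34, z = 3 mm of the face. Tripped, it leans down the slope, its end about 19 mm off the face. Reachable only with the cover open; down-slope of it the face is free for about 45 mm.
- breaker (a joint): Toggle angle, rad: 0 = off, leaning down the slope; 0.76 = on, leaning up the slope against its stop. It starts tripped, between 0 and 0.18, and stays where it is left. It moves under 1 to 4 N; its end travels about 13 mm up the slope.
- beaker: Small glass beaker, 52 mm across, 70 mm tall, open at the top; stands beside the pod. Origin: centre of its underside. Not part of the job: leave it where it stands.
- dish: Clear plastic petri dish with its lid on, 94 mm across, 16 mm high; lies in front of the pod. Origin: centre of its underside. Not part of the job.
- spatula: Steel lab spatula, 170 mm long and 7 mm high, a thin rod with a flat blade at each end, lying in front of the pod, its length along its x axis. Origin: underside of its middle. Not part of the job.
- jar: Low glass weighing bottle with a knobbed glass lid, 40 mm across, 50 mm tall; stands close beside the pod. Origin: centre of its underside. Not part of the job.
- wash: White plastic wash bottle with a screw cap and a bent nozzle, 62 mm across, 150 mm tall; one of three bottles that stand in a loose row behind the pod's far slope. Origin: centre of its underside. Not part of the job.
- reagent: White plastic reagent bottle with a paper label and a screw cap, 68 mm across, 130 mm tall; in the same row. Origin: centre of its underside. Not part of the job.
- amber: Amber glass bottle with a paper label and a black cap, 62 mm across, 115 mm tall; in the same row. Origin: centre of its underside. Not part of the job.
There are look-alikes about, which are no part of the job. Leave any blue or pink look-alike of the wash alone. What is shaped like the jar but blue is not meant.

How it is judged:
On the way, in this order (a step that is already met when the one before it is completed fails the run):
1. the lip is pressed in until the latch lets go (value of joint cover below -0.05 rad), for 0.05 s.
2. the cover has sprung fully open and stays open (value of joint cover above 2.4 rad), for 0.5 s.
3. the breaker's toggle is pushed over to on (value of joint breaker above 0.62 rad), for 0.2 s.
At the end, for the whole second after the job is handed in: The cover stands open by itself at 2.4 rad or more and is at rest, the toggle is on (0.62 rad or more of its 0.76), and the seven loose things are upright and within 30 mm of where they stood (value of joint cover above 2.4 rad and velocity of joint cover between -0.05 and 0.05 rad/s and value of joint breaker above 0.62 rad and distance of each of beaker, dish, spatula, jar, wash, reagent, amber from where it was at the start of the episode below 0.03 m and angle between each of beaker, dish, jar, wash, reagent, amber's own z axis and vertical below 0.3 rad); the robot touches nothing.
It fails at once if the cover is pushed shut again after it has sprung open (value of joint cover below 0.08 rad and value of joint latch above 0.0018 m).
It fails at once if a loose thing is picked up (12 mm or more off the bench) (height (world z) of any of beaker, dish, spatula, jar, wash, reagent, amber above 0.012 m).
It fails at once if a loose thing is shoved 30 mm or tipped (distance of any of beaker, dish, spatula, jar, wash, reagent, amber from where it was at the start of the episode above 0.03 m or angle between any of beaker, dish, jar, wash, reagent, amber's own z axis and vertical above 0.3 rad).
It also fails if it takes over 48 s, if anything falls off the work surface, if the arm or the gripper's body presses on something with over 40 N, if the wrist force passes 120 N, or if a joint passes its speed limit or range.

### The arm

A 7-joint arm with a two-finger parallel gripper is mounted at the origin on the work surface. World frame = base frame: x ahead of the robot, y to its left, z up, the work surface at z = 0. Lengths are in m, angles in rad, forces in N, time in s.
With the tool pointing down it reaches from about 0.425 to 1.025 m from the base axis. Payload 9.4 kg.
Tool frame: the origin (TCP) lies on the centre line of the jaws, within the pads' length; the fingertips stand 8 mm ahead of it and the grasp point (between the pads) lies 11 mm behind it; x points along the fingers, z is the direction in which the jaws open and shut, and the axes are right-handed (so a half turn about x gives the same grasp; the last joint's range is limited). The gripper opens to 93 mm and grips with 3 to 60 N. Pads are 15 mm wide; open, the fingers measure 128 mm over their backs; the gripper's body (75 mm by 188 mm) begins 65 mm behind the grasp point.
Start: joints at [1.111, 0.599, -0.003, 1.599, 0.002, 0.943, -0.08], TCP at [0.271, -0.673, 0.227] pointing down, gripper open.
Joint ranges: [-2.57, 2.57], [-0.35, 1.97], [-1.29, 1.29], [0.11, 2.56], [-1.05, 4.19], [0.11, 1.86], [-2.63, 2.63]. Speed limits (rad/s): [2.22, 2.22, 3.01, 3.01, 3.14, 3.14, 3.14].

### API

Orientations are given as [roll, pitch, yaw] about the fixed x, y, z axes, in that order (R = Rz(yaw) Ry(pitch) Rx(roll)).
In Python, from rig import manip gives the robot as it stands.
- The arm moves only by the tool servo_tool, never from a script. Its argument "motion" is a list of rows, each a list of 7 numbers: the shift along the tool's x, y, z each as a share of 200 mm, from -1 to 1, then the turn, a rotation vector about the tool's x, y, z each as a share of pi/2 rad, from -1 to 1, then the closure, from -1 (fully open) to 1 (shut). A call has 1 to 12 rows; each row is the pose to reach, as a shift and turn from the pose measured when the call began, along the tool's axes at that moment; what a row does not reach only later rows make up. A row lasts 1/8 s, in which the tool goes at most 62.5 mm and 10.7 degrees, less where a joint would pass 70% of its speed; a pose out of reach is approached as far as the arm can. A call with a number of a shift or a turn outside -1 to 1 is refused whole. A call with a gripper value outside its range is refused whole. The fingers move at their own pace and stop on an object; the grip force is fixed at half the most. Time passes only in rows, so rows that repeat a pose let the fingers close. It gives the time, the measured TCP pose, the force and the opening at its end, in the units of the state.
- manip.read_state(): the state, without advancing time (a new reading comes with each control period).
- manip.camera(name): name is "scene" or "top"; returns (picture, depth): 480x640x3 uint8, red, green, blue; 480x640 float32, m along the optical axis (not along the pixel's ray), 0 where there is no reading.
- manip.camera_model(name): a dict with "vertical_fov" (degrees; the focal length in pixels is half the picture's height over the tangent of half this angle, whatever the lens; pixels are square), "cx", "cy" (the principal point, pixels), "D" ([k1, k2, p1, p2, k3] as OpenCV has them; the pictures are not rectified), "origin" and "orientation" of the camera in the world. Camera axes: x right, y down, z forward; pixel columns grow to the right and rows downward; lengths in m; the calibration is good to about 2 mm. A picture is of the moment at which its call begins. camera_model takes no time and is no camera call.
- manip.job_done(): hands the job in, once; it reports no verdict.
The state is a dict: "time": time; "joint_pos": joint angles; "qvel": joint speeds; "effort": joint torques, N m; "tool_pos": TCP position; "tcp_rot": TCP orientation; "force": force on the tool from outside, world axes, zero at the start; "torque": the same for the moment, N m; "gripper_width": finger opening in m.
Only numpy, scipy, OpenCV 4.12 (cv2) and the standard library are available. Lean on these libraries where they do the work, as an engineer would, in place of code of your own. Each camera call takes 0.05 s, during which the arm holds its last target.

## Working session

There is one attempt and no reset: what is moved stays moved. The work goes in short steps, Python scripts to look and compute and a tool call to move; the robot and the scene stay as the last step left them, time stands still between calls to the robot, and variables do not carry over. Pictures are saved under pics/ and viewed, and the job is handed in when it is done.

Besides the shell and the picture viewer there is one more tool, called in YAML: its name, and indented under it one key for each argument. servo_tool: Moves the arm, as the interface text tells. Shift numbers are shares of 200 mm and turn numbers shares of pi/2 rad, none past 1 either way. Its arguments: {"type":"object","properties":{"motion":{"type":"array"}},"required":["motion"]}

```bash
mkdir -p pics; ls; cat > h.py <<'E'
import numpy as np, cv2
from rig import manip
from scipy.spatial.transform import Rotation as R
def K(m):
    f=240/np.tan(np.radians(m["vertical_fov"])/2)
    return np.array([[f,0,m["cx"]],[0,f,m["cy"]],[0,0,1.]])
def RT(m):
    return R.from_euler('xyz',m["orientation"]).as_matrix(), np.array(m["origin"])
def rays(name,px):
    m=manip.camera_model(name)
    u=cv2.undistortPoints(np.array(px,float).reshape(-1,1,2),K(m),np.array(m["D"],float)).reshape(-1,2)
    return np.c_[u,np.ones(len(u))],RT(m)
def world(name,px,dep):
    r,(Rm,o)=rays(name,px)
    return (r*np.array(dep)[:,None])@Rm.T+o
def atz(name,px,z):
    r,(Rm,o)=rays(name,px); d=r@Rm.T
    return o+d*((z-o[2])/d[:,2])[:,None]
def proj(name,P):
    m=manip.camera_model(name);Rm,o=RT(m)
    c=(np.atleast_2d(P)-o)@Rm
    return cv2.projectPoints(c,np.zeros(3),np.zeros(3),K(m),np.array(m["D"],float))[0].reshape(-1,2)
def snap(tag):
    for n in("scene","top"):
        p,d=manip.camera(n)
        cv2.imwrite(f"pics/{tag}_{n}.png",p[:,:,::-1]);np.save(f"pics/{tag}_{n}.npy",d)
E
python3 - <<'E'
from h import *
print(manip.camera_model("scene"),manip.camera_model("top"));print(manip.read_state())
snap("a")
E
```

```text
pics
{'vertical_fov': 50.947693328037516, 'cx': 310.6209017375608, 'cy': 239.27388850337402, 'D': array([-0.0087111,  0.       ,  0.       ,  0.       ,  0.       ]), 'origin': array([ 1.04973056, -0.44684718,  0.77206614]), 'orientation': array([-2.29265294, -0.01769242,  0.7464492 ])} {'vertical_fov': 48.865572238784075, 'cx': 323.5458410838602, 'cy': 238.34105798822574, 'D': array([-0.06273348,  0.        ,  0.        ,  0.        ,  0.        ]), 'origin': array([0.4771029 , 0.11705535, 1.41967247]), 'orientation': array([-3.10003569, -0.01799813, -1.56837981])}
{'time': 0.0, 'joint_pos': array([ 1.11131133,  0.60011827, -0.0025438 ,  1.60010256,  0.00180489,
        0.94289995, -0.07979693]), 'qvel': array([-0.00050774, -0.00058479, -0.00089927,  0.00060244, -0.00211237,
       -0.00047874, -0.00078123]), 'effort': array([ 7.92148458e-04, -7.65081096e+01,  1.49777815e+00, -2.52350235e+01,
       -5.23855363e-02,  1.69024814e-02,  1.76871581e-04]), 'tool_pos': array([ 0.27060274, -0.67210744,  0.22577466]), 'tcp_rot': array([-3.0470965 ,  1.5692703 ,  2.04814235]), 'force': array([ 0.73606014, -0.06474013,  0.54341798]), 'torque': array([-0.01623865,  0.01881663, -0.03730836]), 'gripper_width': 0.09338977951367955}
```

View pics/a_scene.png

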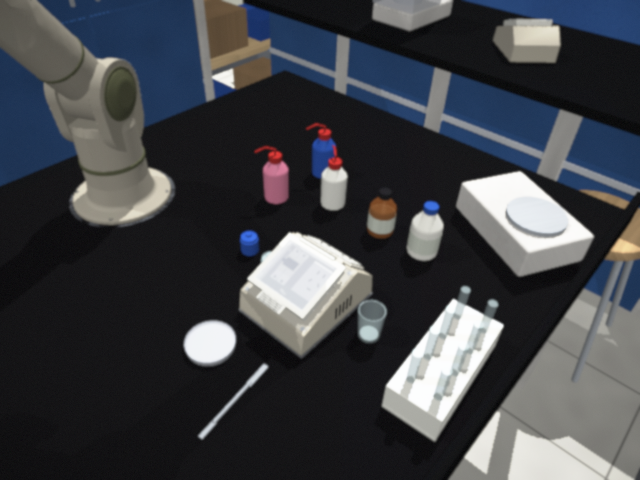

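View pics/a_top.png

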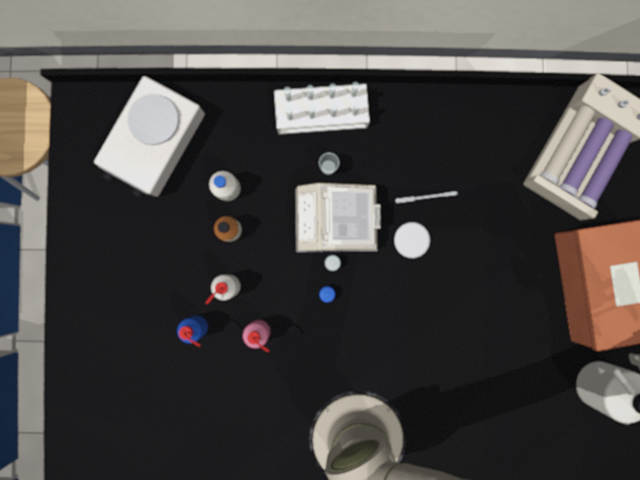

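```bash
python3 - <<'E'
import cv2
a=cv2.imread("pics/a_top.png")[150:290,270:450];cv2.imwrite("pics/a_topc.png",cv2.resize(a,None,fx=4.4,fy=4.4,interpolation=cv2.INTER_CUBIC)[:600])
a=cv2.imread("pics/a_scene.png")[220:360,225:405];cv2.imwrite("pics/a_scenec.png",cv2.resize(a,None,fx=4.2,fy=4.2,interpolation=cv2.INTER_CUBIC)[:600])
E
```

```text
(no output)
```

View pics/a_topc.png

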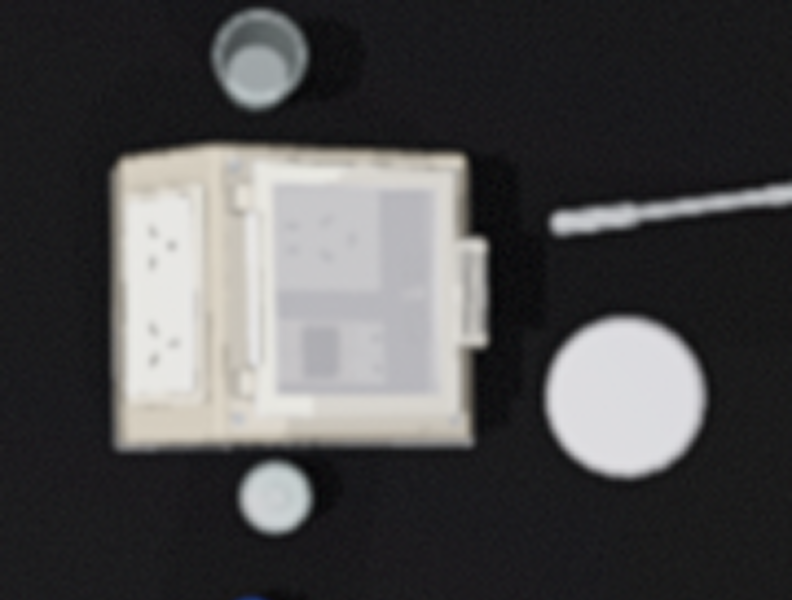

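View pics/a_scenec.png

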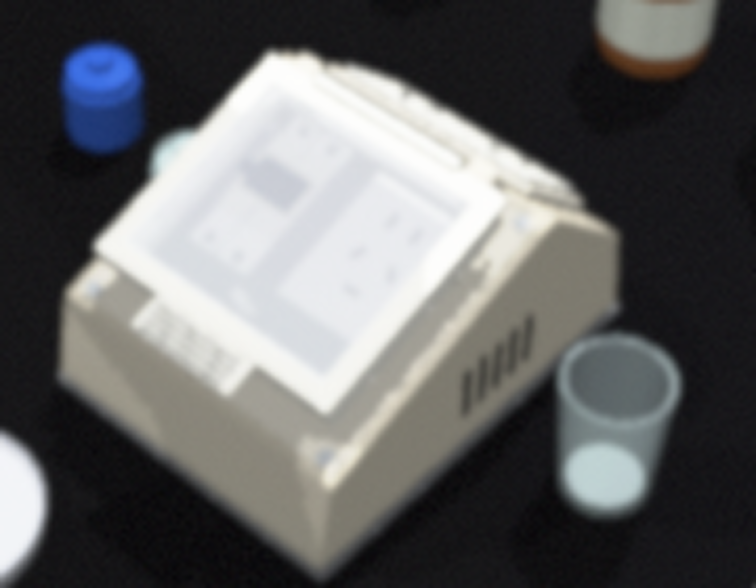

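```bash
cat > pod.py <<'E'
from h import *
c,s=np.cos(np.radians(20)),np.sin(np.radians(20))
def f2p(p): # face->pod, m
    p=np.atleast_2d(p); return np.c_[-.0135+c*p[:,0]-s*p[:,2], p[:,1], .081+s*p[:,0]+c*p[:,2]]
def p2w(q,p):
    cy,sy=np.cos(q[2]),np.sin(q[2]); p=np.atleast_2d(p)
    return np.c_[q[0]+cy*p[:,0]-sy*p[:,1],q[1]+sy*p[:,0]+cy*p[:,1],p[:,2]]
LIP=f2p([-.065,0,.026])
E
python3 - <<'E'
from pod import *
from scipy.optimize import least_squares
A=[([-.085,.0825,.055],(472,443)),([-.085,-.0825,.055],(467,155)),([.058,.0825,.107],(222,443)),([.058,-.0825,.107],(212,147)),(LIP[0],(474,293))]
B=[([-.092,-.0825,0],(322,578)),([-.092,.0825,0],(62,378)),([-.085,-.0825,.055],(327,487)),(LIP[0],(195,342))]
pa=np.array([a[0] for a in A]);ua=np.array([a[1] for a in A])/4.4+[270,150]
pb=np.array([a[0] for a in B]);ub=np.array([a[1] for a in B])/4.2+[225,220]
def res(q,w=3):
    ra=proj("top",p2w(q,pa))-ua; rb=proj("scene",p2w(q,pb))-ub
    return {1:ra,2:rb,3:np.r_[ra,rb]}[w].ravel()
for w in(1,2,3):
    r=least_squares(res,[.5,.1,1.57],args=(w,));print(r.x,np.round(r.fun.reshape(-1,2),1).tolist())
q=r.x;np.save("q.npy",q)
print("lip",p2w(q,LIP))
d=np.load("pics/a_top.npy")
u=proj("top",p2w(q,LIP));print(u);
for v in range(206,230,3):print(v,[round(float(d[v,x]),3) for x in range(368,390,2)])
P=world("top",[(377.5,216.6)],[d[217,378]]);print(P)
d2=np.load("pics/a_scene.npy");us=proj("scene",p2w(q,LIP))[0];print(us,world("scene",[us],[d2[int(round(us[1])),int(round(us[0]))]]))
E
```

```text
[0.58613804 0.04225611 1.59345604] [[-0.8, -1.2], [-1.2, 0.9], [1.1, -0.5], [2.1, 0.7], [-1.3, 0.2]]
[0.58964156 0.04468283 1.58488741] [[-0.8, -0.4], [0.4, 0.3], [0.9, 0.3], [-0.5, -0.2]]
[0.58748986 0.04354821 1.59799397] [[-1.1, -1.9], [-1.9, 0.2], [0.8, -1.0], [1.4, 0.3], [-1.8, -0.5], [-1.2, -0.7], [-0.7, 0.7], [0.4, 0.0], [-1.4, -0.2]]
lip [[ 0.58975983 -0.03989346  0.0832007 ]]
[[375.89556154 216.10714236]]
206 [1.335, 1.334, 1.342, 1.341, 1.343, 1.341, 1.425, 1.43, 1.425, 1.431, 1.429]
209 [1.334, 1.337, 1.339, 1.34, 1.341, 1.345, 1.429, 1.429, 1.425, 1.427, 1.431]
212 [1.336, 1.34, 1.338, 1.339, 1.342, 1.348, 1.428, 1.426, 1.427, 1.433, 1.427]
215 [1.335, 1.335, 0.0, 1.337, 1.336, 1.346, 1.427, 1.427, 1.429, 1.421, 1.429]
218 [1.337, 1.338, 1.337, 1.338, 1.343, 1.346, 1.423, 1.431, 1.423, 1.424, 1.425]
221 [1.332, 1.332, 1.336, 1.339, 1.338, 1.345, 1.429, 1.433, 1.421, 1.423, 1.425]
224 [1.327, 1.332, 1.336, 1.34, 1.341, 1.341, 1.432, 1.424, 1.428, 1.43, 1.425]
227 [1.332, 1.333, 1.334, 1.338, 1.345, 1.346, 1.422, 1.421, 1.426, 1.425, 1.43]
[[ 0.58816859 -0.04347528  0.08742728]]
[270.07248031 301.25522979] [[ 0.59052447 -0.04056997  0.08434585]]
```

```bash
python3 - <<'E'
from pod import *
d=np.load("pics/a_top.npy")
for n,p in dict(box=(575,300),boxr=(632,240),boxtop=(600,240),tubes=(560,180),tr2=(610,150),gray=(605,385),bl=(560,340)).items():
    print(n,p,d[p[1],p[0]],world("top",[p],[d[p[1],p[0]]]).round(3))
st=manip.read_state();Rm=R.from_euler('xyz',st["tcp_rot"]).as_matrix();print(Rm.round(3))
q=np.load("q.npy")
# toggle
print("tog",p2w(q,f2p([.012,.034,.019])))
a=cv2.imread("pics/a_top.png")[150:400,500:640];cv2.imwrite("pics/a_r.png",cv2.resize(a,None,fx=2.4,fy=2.4))
E
```

```text
box (575, 300) 1.3585504 [[ 0.374 -0.565  0.068]]
boxr (632, 240) 1.2893497 [[ 0.528 -0.676  0.145]]
boxtop (600, 240) 1.292486 [[ 0.528 -0.595  0.141]]
tubes (560, 180) 1.4081061 [[ 0.695 -0.547  0.031]]
tr2 (610, 150) 1.3693081 [[ 0.77  -0.665  0.075]]
gray (605, 385) 1.2767106 [[ 0.169 -0.604  0.142]]
bl (560, 340) 1.4265703 [[ 0.259 -0.558 -0.005]]
[[-0.001  0.928  0.374]
 [ 0.001  0.374 -0.928]
 [-1.    -0.    -0.001]]
tog [[0.55373962 0.03390476 0.1029584 ]]
```

View pics/a_r.png

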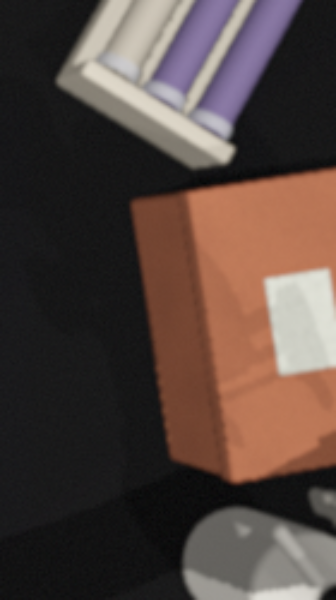

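```bash
cat >> pod.py <<'E'
def mat_des(q,tilt=20.):
    t=np.radians(tilt); cy,sy=np.cos(q[2]),np.sin(q[2])
    x=np.array([np.sin(t)*cy,np.sin(t)*sy,-np.cos(t)]); z=np.array([sy,-cy,0.]) # -pod y
    return np.c_[x,np.cross(z,x),z]
def row(P,Rd=None,st=None):
    st=st or manip.read_state(); R0=R.from_euler('xyz',st["tcp_rot"]).as_matrix()
    s=R0.T@(np.array(P)-st["tool_pos"])/.2
    t=np.zeros(3) if Rd is None else R.from_matrix(R0.T@Rd).as_rotvec()/(np.pi/2)
    return np.r_[s,t].round(3)
E
python3 - <<'E'
from pod import *
q=np.load("q.npy")
print(row([.585,-.16,.32],mat_des(q)),row([.585,-.16,.32]))
print(proj("top",[[.271,-.673,.227]]))
E
```

```text
[-0.469  2.415 -1.789 -0.765  0.134  0.194] [-0.469  2.415 -1.789  0.     0.     0.   ]
[[652.73089064 348.91655343]]
```

servo_tool:
  motion:
    - [-0.25,0,0,0,0,0,1]
    - [-0.5,0,0,0,0,0,1]
    - [-0.5,0.2,-0.15,0,0,0,1]
    - [-0.5,0.4,-0.3,0,0,0,1]
    - [-0.5,0.6,-0.45,0,0,0,1]
    - [-0.5,0.8,-0.6,0,0,0,1]
    - [-0.5,0.9,-0.67,0,0,0,1]

```text
time: 0.98
tool_pos: [0.3893, -0.4778, 0.3259]
tcp_rot: [2.918, 1.568, 1.733]
force: [-1.6, -0.6, 0.0]
gripper_width: 0.0278
```

servo_tool:
  motion:
    - [0,0.2,-0.15,0,0,0,1]
    - [0,0.4,-0.3,0,0,0,1]
    - [0,0.6,-0.45,0,0,0,1]
    - [0,0.75,-0.56,0,0,0,1]

```text
time: 1.48
tool_pos: [0.487, -0.3153, 0.3261]
tcp_rot: [2.961, 1.568, 1.778]
force: [0.1, 0.4, -0.3]
gripper_width: 0.0005
```

```bash
python3 - <<'E'
from pod import *
q=np.load("q.npy")
print(row([.585,-.16,.32],mat_des(q)))
E
```

```text
[ 0.032  0.747 -0.533 -0.762  0.133  0.193]
```

servo_tool:
  motion:
    - [0,0.1,-0.07,-0.1,0.02,0.025,1]
    - [0,0.2,-0.14,-0.2,0.035,0.05,1]
    - [0,0.3,-0.21,-0.3,0.05,0.075,1]
    - [0,0.4,-0.28,-0.4,0.07,0.1,1]
    - [0,0.5,-0.35,-0.5,0.085,0.125,1]
    - [0,0.6,-0.43,-0.6,0.1,0.15,1]
    - [0.03,0.7,-0.5,-0.7,0.12,0.175,1]
    - [0.03,0.747,-0.533,-0.762,0.133,0.193,1]
    - [0.03,0.747,-0.533,-0.762,0.133,0.193,1]
    - [0.03,0.747,-0.533,-0.762,0.133,0.193,1]

```text
time: 2.72
tool_pos: [0.5846, -0.1606, 0.3203]
tcp_rot: [1.574, 1.222, 1.597]
force: [-0.7, 0.1, -0.2]
gripper_width: 0.0005
```

```bash
python3 - <<'E'
from pod import *
q=np.load("q.npy");Rd=mat_des(q)
lip=p2w(q,LIP)[0]; lip=np.array([.589,-.041,.0835]);x=Rd[:,0]
for g in(.04,.004,-.009):
    print(g,row(lip-x*(.008+g),Rd))
print(manip.read_state()["joint_pos"])
snap("b")
E
```

```text
0.04 [ 1.077  0.157  0.037 -0.002  0.     0.   ]
0.004 [ 1.257  0.157  0.037 -0.002  0.     0.   ]
-0.009 [ 1.322  0.157  0.037 -0.002  0.     0.   ]
[ 0.68315654  0.47797717 -0.50312924  1.6811171  -0.12644203  1.12443121
  0.30232427]
```

View pics/b_scene.png

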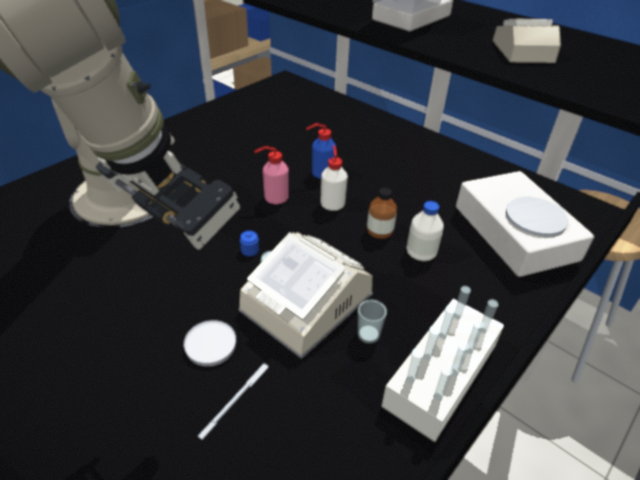

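```bash
python3 - <<'E'
from pod import *
st=manip.read_state();x=R.from_euler('xyz',st["tcp_rot"]).as_matrix()[:,0]
print(proj("scene",[st["tool_pos"],st["tool_pos"]+.008*x,st["tool_pos"]-.076*x]),proj("top",[st["tool_pos"]]))
E
```

```text
[[197.73929853 231.45677789]
 [199.99737691 234.64065315]
 [173.96474392 197.92517084]] [[446.19068223 209.40029236]]
```

View pics/b_top.png

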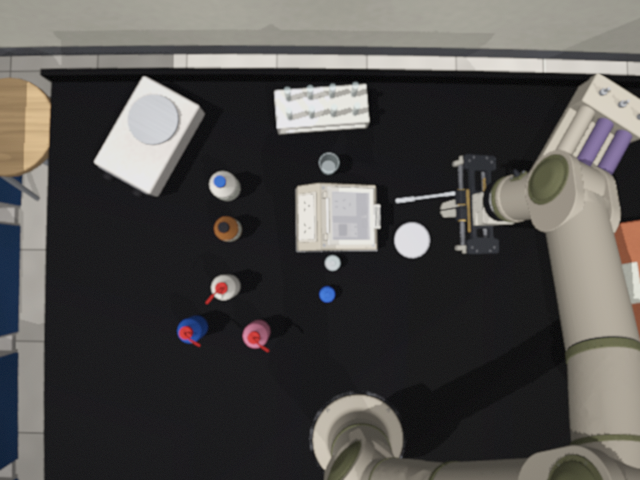

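servo_tool:
  motion:
    - [0.2,0.05,0.01,0,0,0,1]
    - [0.4,0.1,0.02,0,0,0,1]
    - [0.6,0.14,0.037,0,0,0,1]
    - [0.8,0.157,0.037,0,0,0,1]
    - [1.0,0.157,0.037,0,0,0,1]
    - [1.0,0.157,0.037,0,0,0,1]

```text
time: 3.58
tool_pos: [0.5879, -0.0616, 0.1417]
tcp_rot: [1.584, 1.221, 1.609]
force: [0.3, 0.2, 0.9]
gripper_width: 0.0004
```

servo_tool:
  motion:
    - [0.08,0,0,0,0,0,1]
    - [0.16,0,0,0,0,0,1]
    - [0.18,0,0,0,0,0,1]
    - [0.18,0,0,0,0,0,1]

```text
time: 4.08
tool_pos: [0.5875, -0.0494, 0.1079]
tcp_rot: [1.584, 1.221, 1.609]
force: [1.3, 0.5, 0.7]
gripper_width: 0.0002
```

```bash
python3 - <<'E'
from pod import *
q=np.load("q.npy");Rd=mat_des(q)
lip=np.array([.589,-.041,.0835]);x=Rd[:,0]
for g in(.004,-.009):
    print(g,row(lip-x*(.008+g),Rd))
snap("c")
a=cv2.imread("pics/c_scene.png")[200:340,195:375];cv2.imwrite("pics/c_sc.png",cv2.resize(a,None,fx=4.2,fy=4.2,interpolation=cv2.INTER_CUBIC))
E
```

```text
0.004 [ 0.069 -0.003  0.009 -0.002 -0.002 -0.   ]
-0.009 [ 0.134 -0.003  0.009 -0.002 -0.002 -0.   ]
```

View pics/c_sc.png

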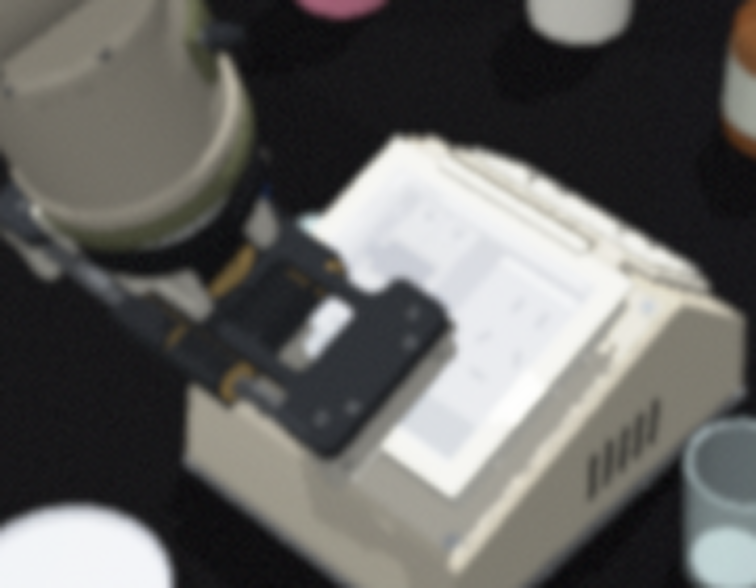

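servo_tool:
  motion:
    - [0.04,0,0.009,0,0,0,1]
    - [0.07,0,0.009,0,0,0,1]
    - [0.09,0,0.009,0,0,0,1]
    - [0.11,0,0.009,0,0,0,1]
    - [0.12,0,0.009,0,0,0,1]
    - [0.125,0,0.009,0,0,0,1]
    - [0.125,0,0.009,0,0,0,1]

```text
time: 5.05
tool_pos: [0.5892, -0.0409, 0.0848]
tcp_rot: [1.583, 1.222, 1.607]
force: [-0.6, -1.2, 1.6]
gripper_width: 0.0003
```

servo_tool:
  motion:
    - [0.005,0,0,0,0,0,1]
    - [0.01,0,0,0,0,0,1]
    - [0.01,0,0,0,0,0,1]

```text
time: 5.42
tool_pos: [0.5892, -0.0405, 0.0838]
tcp_rot: [1.581, 1.222, 1.606]
force: [-2.2, -2.0, 10.5]
gripper_width: 0.0006
```

servo_tool:
  motion:
    - [0.005,0,0,0,0,0,1]
    - [0.01,0,0,0,0,0,1]
    - [0.01,0,0,0,0,0,1]

```text
time: 5.8
tool_pos: [0.5893, -0.0404, 0.0835]
tcp_rot: [1.58, 1.223, 1.604]
force: [-6.3, -5.4, 21.7]
gripper_width: 0.0005
```

servo_tool:
  motion:
    - [-0.08,-0.2,0,0,0,0,1]
    - [-0.2,-0.5,0,0,0,0,1]
    - [-0.35,-0.75,0,0,0,0,1]
    - [-0.5,-0.9,0,0,0,0,1]
    - [-0.6,-0.9,0,0,0,0,1]

```text
time: 6.42
tool_pos: [0.5941, -0.2549, 0.1345]
tcp_rot: [1.581, 1.224, 1.601]
force: [1.0, 0.6, -1.9]
gripper_width: 0.0007
```

servo_tool:
  motion:
    - [0,0,0,0,0,0,1]
    - [0,0,0,0,0,0,1]
    - [0,0,0,0,0,0,1]
    - [0,0,0,0,0,0,1]
    - [0,0,0,0,0,0,1]
    - [0,0,0,0,0,0,1]
    - [0,0,0,0,0,0,1]
    - [0,0,0,0,0,0,1]
    - [0,0,0,0,0,0,1]
    - [0,0,0,0,0,0,1]
    - [0,0,0,0,0,0,1]
    - [0,0,0,0,0,0,1]

```text
time: 7.92
tool_pos: [0.5941, -0.2548, 0.1345]
tcp_rot: [1.581, 1.224, 1.601]
force: [-0.1, -0.7, 0.4]
gripper_width: 0.0004
```

servo_tool:
  motion:
    - [0,0,0,0,0,0,1]
    - [0,0,0,0,0,0,1]
    - [0,0,0,0,0,0,1]
    - [0,0,0,0,0,0,1]
    - [0,0,0,0,0,0,1]
    - [0,0,0,0,0,0,1]
    - [0,0,0,0,0,0,1]
    - [0,0,0,0,0,0,1]
    - [0,0,0,0,0,0,1]
    - [0,0,0,0,0,0,1]
    - [0,0,0,0,0,0,1]
    - [0,0,0,0,0,0,1]

```text
time: 9.43
tool_pos: [0.5941, -0.2549, 0.1345]
tcp_rot: [1.581, 1.224, 1.601]
force: [0.9, 0.1, 0.3]
gripper_width: 0.0005
```

```bash
python3 - <<'E'
from pod import *
snap("d")
a=cv2.imread("pics/d_scene.png")[180:360,195:425];cv2.imwrite("pics/d_sc.png",cv2.resize(a,None,fx=3.3,fy=3.3,interpolation=cv2.INTER_CUBIC))
a=cv2.imread("pics/d_top.png")[150:290,270:450];cv2.imwrite("pics/d_topc.png",cv2.resize(a,None,fx=4.2,fy=4.2,interpolation=cv2.INTER_CUBIC))
E
```

```text
(no output)
```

View pics/d_sc.png

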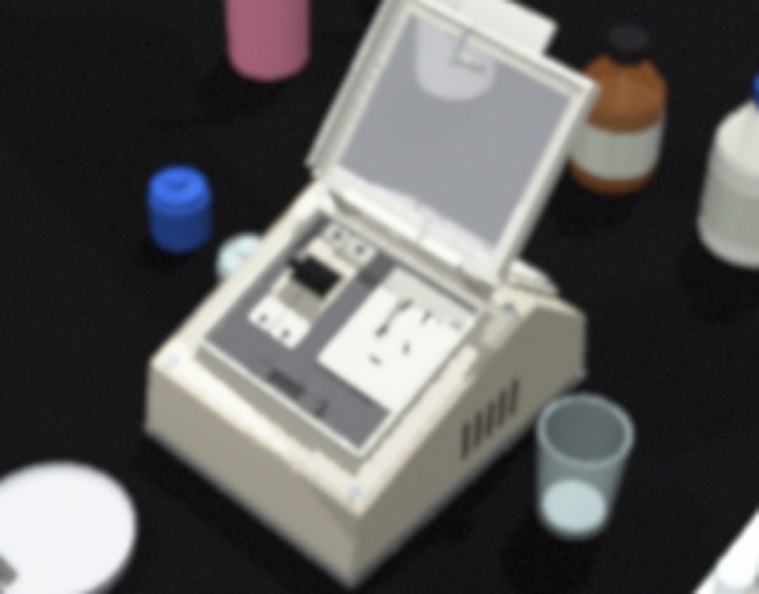

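View pics/d_topc.png

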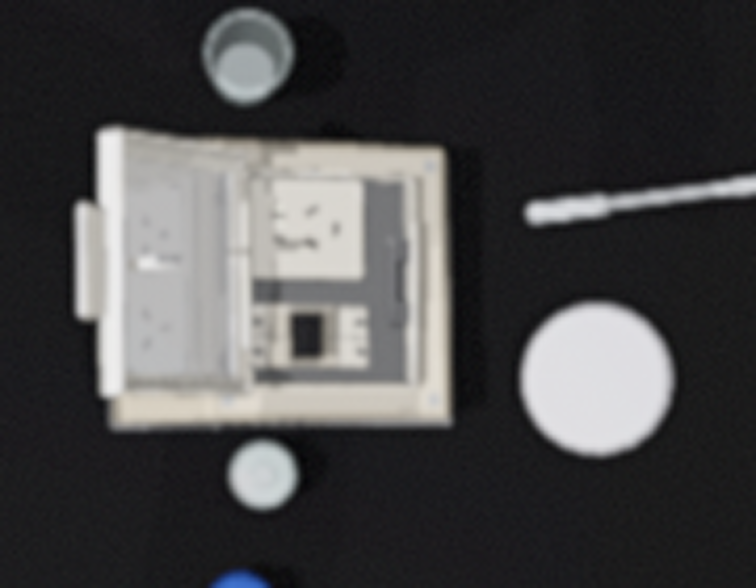

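```bash
python3 - <<'E'
from pod import *
q=np.load("q.npy")
print(atz("top",[(343.3,230.2)],.1),atz("scene",[(290.5,263.3)],.1))
T=lambda a:np.array([.020+.017*np.sin(a),.034,.003+.017*np.cos(a)])
for a in(-.38,.38):print(a,f2p(T(a)),p2w(q,f2p(T(a))),proj("top",p2w(q,f2p(T(a)))),proj("scene",p2w(q,f2p(T(a)))))
Rd=mat_des(q);st=manip.read_state()
# TCP targets in face coords (tip centre) 
for fx,fz in((-.018,.06),(-.018,.010),(0.,.010),(.016,.010)):
    tip=p2w(q,f2p([fx,.034,fz]))[0]; P=tip-.008*Rd[:,0]
    print(fx,fz,P.round(4),row(P,Rd))
E
```

```text
[[0.55260317 0.04400704 0.1       ]] [[0.55950478 0.04393456 0.1       ]]
-0.38 [[-0.00705715  0.034       0.10333803]] [[0.55369434 0.03556906 0.10333803]] [[346.74825298 229.69972899]] [[285.22988621 262.77669367]]
0.38 [[0.00479359 0.034      0.10765135]] [[0.55337207 0.04741542 0.10765135]] [[342.10268034 229.7118783 ]] [[289.45251117 257.96508575]]
-0.018 0.06 [ 0.555  -0.011   0.1387] [ 3.960e-01  1.157e+00 -1.720e-01 -5.000e-03 -1.000e-03  1.000e-03]
-0.018 0.01 [0.5545 0.0061 0.0918] [ 6.460e-01  1.158e+00 -1.710e-01 -5.000e-03 -1.000e-03  1.000e-03]
0.0 0.01 [0.554  0.023  0.0979] [ 6.460e-01  1.248e+00 -1.720e-01 -5.000e-03 -1.000e-03  1.000e-03]
0.016 0.01 [0.5536 0.038  0.1034] [ 6.460e-01  1.328e+00 -1.730e-01 -5.000e-03 -1.000e-03  1.000e-03]
```

servo_tool:
  motion:
    - [0.05,0.2,-0.04,0,0,0,1]
    - [0.1,0.4,-0.08,0,0,0,1]
    - [0.15,0.6,-0.12,0,0,0,1]
    - [0.25,0.8,-0.172,0,0,0,1]
    - [0.32,0.95,-0.172,0,0,0,1]
    - [0.32,0.95,-0.172,0,0,0,1]

```text
time: 10.28
tool_pos: [0.5554, -0.0521, 0.1394]
tcp_rot: [1.581, 1.223, 1.605]
force: [-0.0, 0.5, -0.1]
gripper_width: 0.0002
```

```bash
python3 - <<'E'
from pod import *
q=np.load("q.npy")
Rd=mat_des(q)
for fx,fz in((-.018,.06),(-.018,.012),(0.,.012),(.016,.012)):
    tip=p2w(q,f2p([fx,.034,fz]))[0]; P=tip-.008*Rd[:,0]
    print(fx,fz,P.round(4),row(P,Rd))
E
```

```text
-0.018 0.06 [ 0.555  -0.011   0.1387] [ 0.073  0.192  0.003 -0.003 -0.001  0.001]
-0.018 0.012 [0.5545 0.0054 0.0936] [ 0.313  0.192  0.004 -0.003 -0.001  0.001]
0.0 0.012 [0.5541 0.0223 0.0998] [ 0.313  0.282  0.003 -0.003 -0.001  0.001]
0.016 0.012 [0.5536 0.0373 0.1053] [ 0.313  0.362  0.003 -0.003 -0.001  0.001]
```

servo_tool:
  motion:
    - [0.07,0.1,0,0,0,0,1]
    - [0.07,0.192,0,0,0,0,1]
    - [0.15,0.192,0,0,0,0,1]
    - [0.23,0.192,0,0,0,0,1]
    - [0.29,0.192,0,0,0,0,1]
    - [0.31,0.192,0,0,0,0,1]
    - [0.31,0.192,0,0,0,0,1]

```text
time: 11.15
tool_pos: [0.5537, 0.005, 0.0938]
tcp_rot: [1.583, 1.223, 1.607]
force: [0.1, 0.4, -0.2]
gripper_width: 0.0002
```

```bash
python3 - <<'E'
from pod import *
snap("e")
a=cv2.imread("pics/e_scene.png")[180:360,195:425];cv2.imwrite("pics/e_sc.png",cv2.resize(a,None,fx=3.3,fy=3.3,interpolation=cv2.INTER_CUBIC))
E
```

```text
(no output)
```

View pics/e_sc.png

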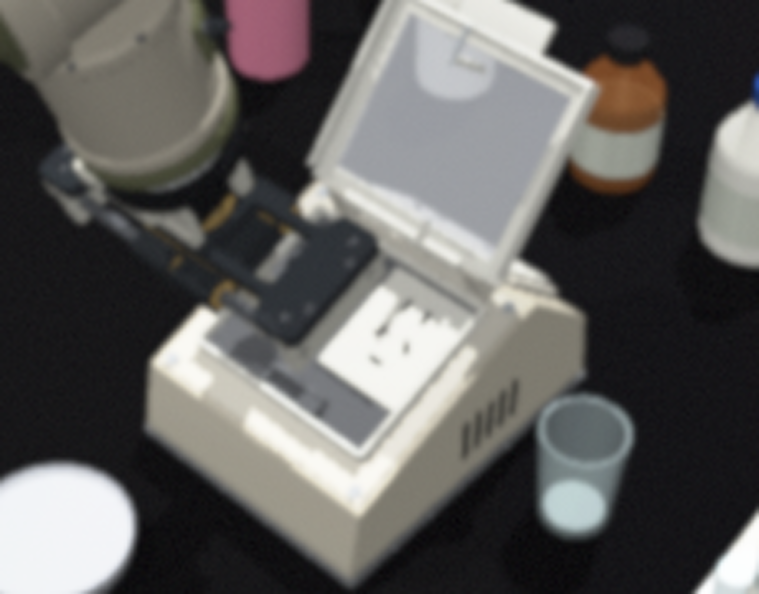

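Clear of the cover, tip down on the breaker side. Now push up-slope.

servo_tool:
  motion:
    - [0,0.04,0,0,0,0,1]
    - [0,0.08,0,0,0,0,1]
    - [0,0.1,0,0,0,0,1]
    - [0,0.115,0,0,0,0,1]
    - [0,0.13,0,0,0,0,1]
    - [0,0.14,0,0,0,0,1]
    - [0,0.14,0,0,0,0,1]

```text
time: 12.12
tool_pos: [0.5534, 0.0313, 0.1039]
tcp_rot: [1.58, 1.223, 1.604]
force: [0.7, -1.5, -0.3]
gripper_width: 0.0005
```

servo_tool:
  motion:
    - [0,0.01,0,0,0,0,1]
    - [0,0.015,0,0,0,0,1]
    - [0,0.015,0,0,0,0,1]

```text
time: 12.5
tool_pos: [0.5534, 0.0341, 0.105]
tcp_rot: [1.58, 1.223, 1.603]
force: [-0.3, -2.5, 1.1]
gripper_width: 0.0004
```

servo_tool:
  motion:
    - [0,0.01,0,0,0,0,1]
    - [0,0.015,0,0,0,0,1]
    - [0,0.015,0,0,0,0,1]

```text
time: 12.88
tool_pos: [0.5534, 0.0347, 0.1054]
tcp_rot: [1.58, 1.225, 1.602]
force: [1.0, -9.0, -1.9]
gripper_width: 0.0007
```

servo_tool:
  motion:
    - [0,0.01,0,0,0,0,1]
    - [0,0.01,0,0,0,0,1]
    - [0,0.01,0,0,0,0,1]

```text
time: 13.25
tool_pos: [0.5533, 0.0347, 0.1054]
tcp_rot: [1.582, 1.227, 1.601]
force: [0.3, -8.4, -1.6]
gripper_width: 0.0006
```

servo_tool:
  motion:
    - [0,-0.05,0,0,0,0,1]
    - [0,-0.12,0,0,0,0,1]
    - [-0.1,-0.12,0,0,0,0,1]
    - [-0.25,-0.2,0,0,0,0,1]
    - [-0.35,-0.4,0,0,0,0,1]
    - [-0.35,-0.6,0,0,0,0,1]
    - [-0.4,-0.8,0,0,0,0,1]
    - [-0.5,-1,0,0,0,0,1]
    - [-0.5,-1,0,0,0,0,1]
    - [-0.5,-1,0,0,0,0,1]

```text
time: 14.5
tool_pos: [0.5576, -0.187, 0.1319]
tcp_rot: [1.583, 1.226, 1.602]
force: [-0.3, 0.3, -0.0]
gripper_width: 0.0003
```

```bash
python3 - <<'E'
from pod import *
snap("f")
a=cv2.imread("pics/f_scene.png")[180:360,195:425];cv2.imwrite("pics/f_sc.png",cv2.resize(a,None,fx=3.3,fy=3.3,interpolation=cv2.INTER_CUBIC))
a=cv2.imread("pics/f_top.png")[150:290,270:450];cv2.imwrite("pics/f_topc.png",cv2.resize(a,None,fx=4.2,fy=4.2,interpolation=cv2.INTER_CUBIC))
E
```

```text
(no output)
```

View pics/f_sc.png

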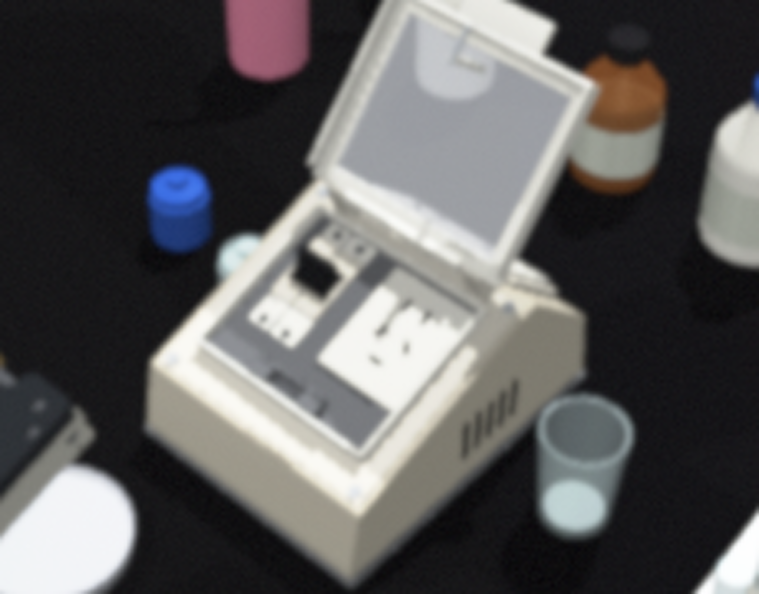

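View pics/f_topc.png

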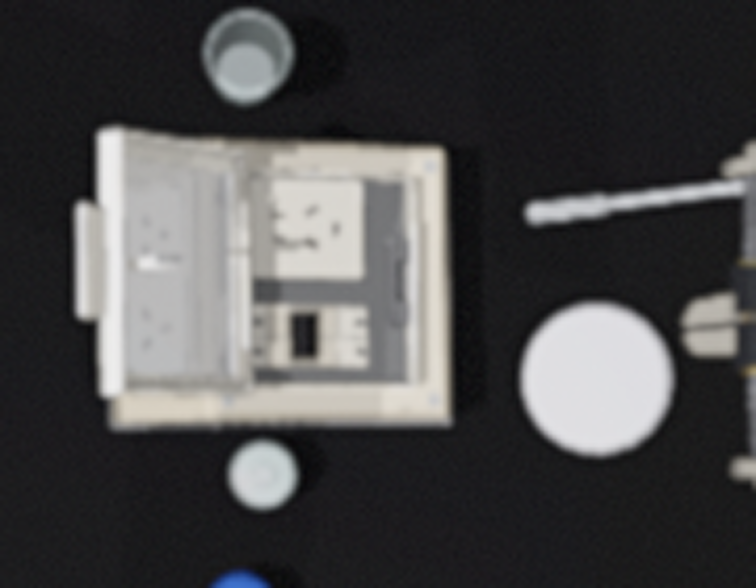

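```bash
python3 - <<'E'
from pod import *
q=np.load("q.npy")
def paddle(a):
    ax=np.array([.020,.034,.003]);u=np.array([np.sin(a),0,np.cos(a)]);n=np.array([np.cos(a),0,-np.sin(a)])
    return np.array([ax+.017*u+sx*.0035*n+[0,sy*.014,0] for sx,sy in((-1,-1),(1,-1),(1,1),(-1,1))])
ims=[]
for t in "df":
  for n,(x,y) in dict(scene=(268,240),top=(325,212)).items():
    im=cv2.resize(cv2.imread(f"pics/{t}_{n}.png")[y:y+36,x:x+48],None,fx=8,fy=8,interpolation=cv2.INTER_CUBIC)
    for a,col in((-.3,(0,0,255)),(.24,(0,200,255)),(.38,(0,255,0))):
        pts=((proj(n,p2w(q,f2p(paddle(a))))-[x,y]+.5)*8).astype(int)
        cv2.polylines(im,[pts],True,col,1)
    ims.append(im)
cv2.imwrite("pics/cmp.png",np.vstack([np.hstack(ims[:2]),np.hstack(ims[2:])]))
E
```

```text
(no output)
```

View pics/cmp.png

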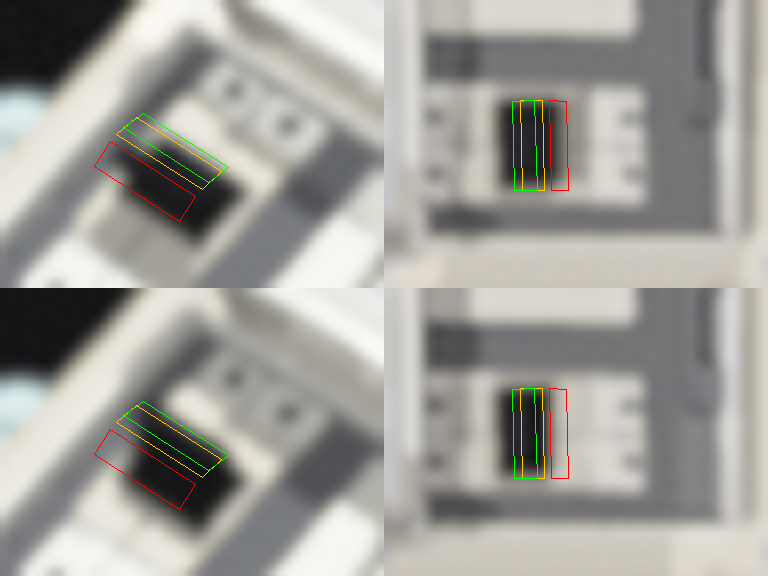

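```bash
python3 - <<'E'
from pod import *
q=np.load("q.npy")
for t in "df":
    im=cv2.imread(f"pics/{t}_top.png").mean(2); print(t,im[226:234,336:352].mean(0).round().astype(int))
# unroll scene along face-x at z=.019 plane line of y in 24..44mm
for t in "df":
    im=cv2.imread(f"pics/{t}_scene.png").mean(2).astype(np.float32)
    out=[]
    for fx in np.arange(-.01,.05,.004):
        uv=proj("scene",p2w(q,f2p([[fx,y,.004] for y in np.linspace(.026,.042,5)]))).astype(np.float32)
        out.append(int(cv2.remap(im,uv[:,:1],uv[:,1:],cv2.INTER_LINEAR).mean()))
    print(t,out)
E
```

```text
d [191 191 161 100  47  40  39  35  34  39  72 116 140 148 171 202]
f [191 191 160 100  44  40  39  26  31  92 156 189 196 196 200 208]
d [240, 239, 195, 156, 154, 146, 82, 28, 29, 34, 74, 193, 219, 187, 187]
f [239, 242, 231, 222, 221, 171, 84, 26, 22, 22, 36, 123, 205, 184, 164]
```

```bash
python3 - <<'E'
from pod import *
print(manip.read_state()["force"],manip.job_done())
E
```

```text
the job is handed in; nothing more can be done
[-0.16699225  0.05435515 -0.57998729] None
```

I pressed the cover lip in to its stop once, let the cover spring open, and pushed the breaker's toggle up the slope to its stop. The job was handed in at about 14.6 s of the 48 s allowed.

- **Lip press:** The closed fingertips met the stop, with the upward force rising to about 22 N. I then drew the finger away down-slope, and the cover swung up.
- **Cover:** It looks the same, standing open over the ridge, in the pictures taken at about 9.4 s and 14.5 s.
- **Toggle:** It moved under 1.5 to 2.5 N, then met a hard stop where the push rose to about 9 N with no further travel. That is above the 4 N it should need. The fingertip stopped about 1 mm past where I worked out the "on" position to be.
- **Pictures of the toggle:** These also show it moved up-slope. They are too blurred to measure its angle, so "fully on" rests on the force and position readings.
- **Loose things:** The beaker, jar, dish and spatula look unmoved in the last pictures. I did not measure the wash, reagent and amber bottles, but nothing came near them.
- **Hand-in:** The gripper was clear, with about 0.6 N on the tool, which is within sensor noise.

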